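# Tong a wet-glazed little house from the draining tub to the kiln shelf

### The job

The glaze on the little yellow house is still wet, so handle it only with the tongs and never touch it with the gripper itself: lift it out of the blue draining tub and set it down, still held in the tongs, upright with its whole foot on the empty terracotta disc on the kiln shelf. Then lay the tongs back flat across both bars of their wooden rest and let go of them, leaving the other ware, the disc and the jars where they are.

Things in the scene. Friction and masses are not known exactly. Their poses are not given: they have to be found in the camera images.
- tongs: Spring tongs of steel strip lying on edge, 257 mm long, 20 mm high, 85 g: bow at the back, two arms with black rubber grip sleeves outside and red pads inside the tips. Origin on the midline between the sleeves, half-way up, near the centre of mass. x to the tips (pad centres 130 mm ahead, ends 148; hinges 85 mm behind, bow's back 109), y to the left arm, z along the hinge axes (up as they lie).
- tip_left (a point): Centre of the inside face of the red pad at the tip of the left arm of the tongs (pad 34 mm long, 20 mm high).
- tip_right (a point): The same on the right arm; half-way between the two is where the tongs take hold.
- rest: Fixed wooden tongs rest: plank 190 x 70 x 8 mm along x, two cross bars along y at x = -75 and +75 mm, 12 mm thick, 116 long, tops 30 mm above the table, an 8 mm high lip at each bar end (104 mm clear between lips). Origin: centre of the underside. The tongs start across both bars, pointing along its +x, origin 40 mm above the table, sleeves free in the air between the bars.
- tub: Fixed blue plastic draining tub, open on top, 220 (x) x 180 (y) mm, 4 mm walls, 8 mm wide rim (228 x 188 mm over it) whose top is 90 mm above the table. A flat white drain grid covers the floor, its top 12 mm above the table. Origin: centre of the underside.
- house: Wet-glazed little ceramic house, yellow with an orange saddle roof, about 110 g: 56 mm along x, 36 mm along y, 82 mm high; walls 52 mm high, ridge along y. The flat gable ends (+y and -y) are the faces to hold; dark doors on the +x and -x walls. Origin at its centre, 41 mm above its foot, z up. Stands on the tub's grid, origin 53 mm above the table.
- kiln_shelf: Fixed white kiln shelf slab 190 (x) x 300 (y) x 18 mm on two battens, top face 38 mm above the table. Origin on the table under its centre. On it, in a row along its y about 92 mm apart, in any order: terracotta disc, blue house, green cup.
- cookie: Loose flat terracotta disc (kiln cookie), 100 mm across, 8 mm thick, lying on the kiln shelf, nothing on it. Origin at the centre of its underside; its top is 46 mm above the table.
- blue_house: Other ware: loose blue house with a white roof, 40 (x) x 36 (y) mm, 77 mm high, standing on the kiln shelf. Origin at the centre of its underside. Leave alone.
- green_cup: Other ware: loose green cup, 64 mm across, 75 mm high, standing on the kiln shelf. Origin at the centre of its underside. Leave alone.
- jar_dark: Loose dark paint jar with a white lid, 60 mm across, 55 mm high, on the table beyond the rest. Origin at the centre of its underside. Leave alone.
- jar_pale: Loose yellow paint jar with a white lid, 60 mm across, 60 mm high, on the table beyond the rest. Origin at the centre of its underside. Leave alone.
- tong_left (a joint): Closing angle of the left arm, rad: 0 sprung fully open, 0.07 pads parallel and 36 mm apart; the right arm moves equally. Sleeves: 70 mm long centred on the tongs' origin, 20 mm high, outer faces 65 mm apart when open, 53 mm at 0.07. Squeezed along y, 1 mm less there is 2.5 mm less between the pads (66 mm apart when open). Springs push each sleeve out with 3 N (open) to 7 N (at 0.07).

How it is judged:
By the outcome, as a careful person would: the job done as asked, in the order asked, and still so for the second after the job is handed in, with the robot touching nothing.
It also fails if it takes over 59 s, if anything falls off the work surface, if the arm or the gripper's body presses on something with over 40 N, if the wrist force passes 120 N, or if a joint passes its speed limit or range.

### The arm

A 7-joint arm with a two-finger parallel gripper is mounted at the origin on the work surface. World frame = base frame: x ahead of the robot, y to its left, z up, the work surface at z = 0. Lengths are in m, angles in rad, forces in N, time in s.
With the tool pointing down it reaches from about 0.425 to 0.825 m from the base axis. Payload 3.6 kg.
Tool frame: the origin (TCP) lies where the fingers leave the gripper's body, on its centre line; the fingertips stand 73 mm ahead of it and the grasp point (between the pads) lies 54 mm ahead of it; z points along the fingers, y is the line along which they close (so a half turn about z gives the same grasp; the last joint's range is limited). The gripper opens to 85 mm and grips with 20 to 120 N. Pads are 22 mm wide; open, the fingers measure 114 mm over their backs; the gripper's body (76 mm by 85 mm) begins 54 mm behind the grasp point. The pads swing forward as they close: fully open they stand 13 mm farther back than shut.
Start: joints at [1.149, 0.615, -0.013, 1.423, 0.008, 1.103, -0.04], TCP at [0.251, -0.6, 0.304] pointing down, gripper open.
Joint ranges: [-3.12, 3.12], [-0.3, 2.06], [-1.34, 1.32], [0.26, 2.42], [-1.36, 4.5], [0.01, 1.98], [-2.84, 2.84]. Speed limits (rad/s): [2.79, 2.79, 3.14, 3.14, 3.14, 3.14, 3.14].

### API

Orientations are given as a unit quaternion [x, y, z, w].
In Python, from station import arm, snapshot, camera_info, ticket gives the robot as it stands. Calls block until the motion is done:
- arm.movep(position, orientation): joint-space move of the TCP to a pose.
- arm.line_to(position, velocity=0.15, ori=None): straight line of the TCP; ori=None keeps the orientation; velocity is the mean speed in m/s.
- arm.move_j(angles): joint-space move.
- arm.move_gripper(opening, effort=None): opening from 0.0 (shut) to 1.0 (fully open); effort is the grip in N (None keeps the last); returns when the fingers have stopped.
- arm.pause(seconds).
- arm.ik(position, orientation): joint angles nearest the present ones, or None.
- snapshot(name): name is "scene" or "top"; returns the picture (400x640x3 uint8, blue, green, red); there is no depth.
- camera_info(name): a dict with "fx", "fy", "cx", "cy" (pixels), "dist_coeffs" ([k1, k2, p1, p2, k3] as OpenCV has them; the pictures are not rectified), "R" (3x3) and "t" (3): a world point X has camera coordinates R X + t. Camera axes: x right, y down, z forward; pixel columns grow to the right and rows downward; lengths in m; the calibration is good to about 2 mm. A picture is of the moment at which its call begins. camera_info takes no time and is no camera call.
A pose or a line that the arm cannot do raises arm.MotionError and nothing moves.
- ticket.finish_job(): hands the job in; it is judged then, once.
Readings, each from a call of its own:
- arm.read_time(): time.
- arm.read_joint_positions(): joint angles.
- arm.read_dq(): joint speeds.
- arm.read_effort(): joint torques, N m.
- arm.read_tool_pos(): TCP position.
- arm.read_eef_rot(): TCP orientation.
- arm.read_ft_force(): force on the tool from outside, world axes, zero at the start.
- arm.read_wrist_torque(): the same for the moment, N m.
- arm.read_opening(): opening from 0.0 (shut) to 1.0 (fully open).
- arm.read_finger_force(): force on a finger pad.
Only numpy, scipy, OpenCV 4.12 (cv2) and the standard library are available. Lean on these libraries where they do the work, as an engineer would, in place of code of your own. Each camera call takes 0.05 s, during which the arm holds its last target. There are 200 camera calls.

## Working session

There is one attempt and no reset: what is moved stays moved. The work goes in short steps, each a Python script; the robot and the scene stay as the last script left them, time stands still between calls to the robot, and variables do not carry over. Pictures are saved under pics/ and viewed, at most 10 in all, crops included, and the job is handed in when it is done.

```bash
mkdir -p pics; ls; python3 - <<'E'
from station import arm, snapshot, camera_info
import cv2, numpy as np
for n in ("scene","top"):
    im=snapshot(n); cv2.imwrite(f"pics/{n}0.png",im); c=camera_info(n)
    R=np.array(c["R"]);print(n,c["fx"],c["dist_coeffs"],-R.T@np.array(c["t"]),R.round(2).tolist())
print(arm.read_eef_rot(),arm.read_time())
E
```

```text
pics
scene 425.86197275073897 [-0.01434002  0.          0.          0.          0.        ] [1.48559202 0.12224299 0.68820363] [[-0.14, 0.99, -0.0], [0.56, 0.08, -0.82], [-0.82, -0.12, -0.57]]
top 378.92942760737515 [0.00663137 0.         0.         0.         0.        ] [0.43486014 0.00290635 1.1145651 ] [[0.01, -1.0, -0.01], [-0.99, -0.01, -0.16], [0.16, 0.01, -0.99]]
[ 9.80479618e-01  1.96617357e-01 -2.50847867e-04 -1.12726895e-03] 0.1
```

View pics/scene0.png

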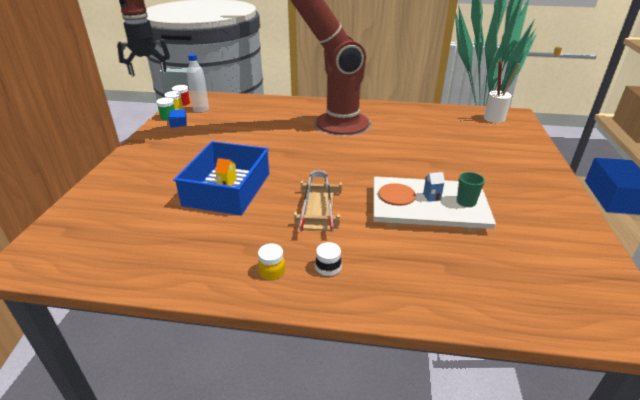

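View pics/top0.png

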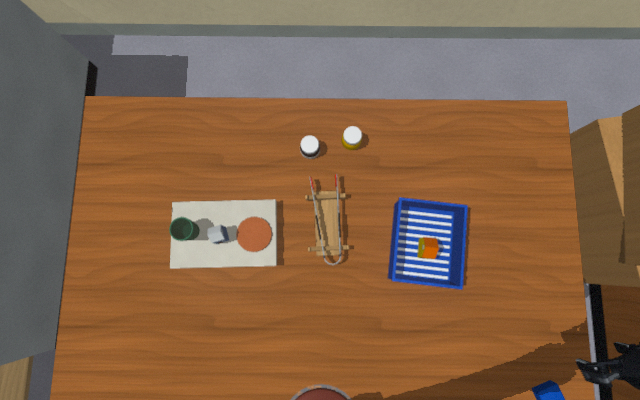

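```bash
python3 - <<'E'
import cv2, numpy as np
t=cv2.imread("pics/top0.png");s=cv2.imread("pics/scene0.png")
z=lambda im,x,y,w,h:cv2.resize(im[y:y+h,x:x+w],(400,300),interpolation=cv2.INTER_CUBIC)
cv2.imwrite("pics/m.png",np.vstack([np.hstack([z(t,405,220,48,36+18-18),z(s,200,145,60,45)]),np.hstack([z(t,260,170,133,100),z(s,280,165,80,60)])]))
E
```

```text
(no output)
```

View pics/m.png

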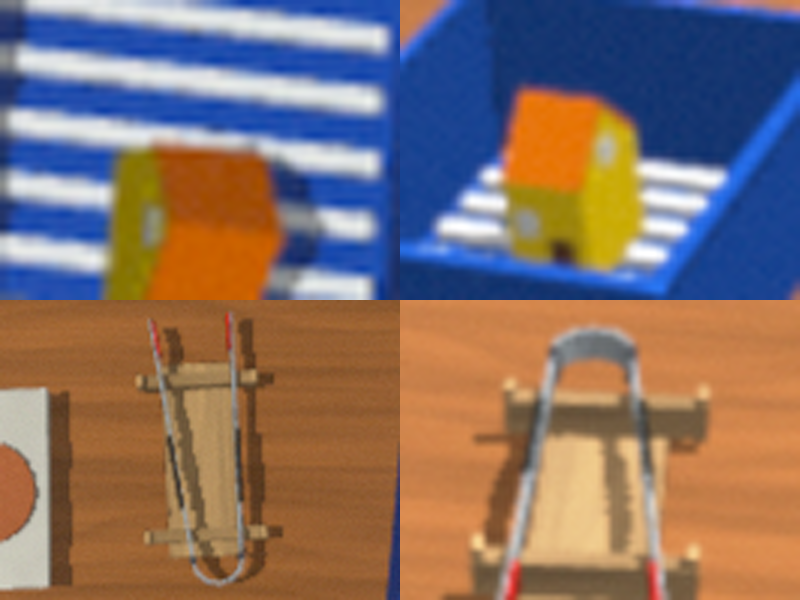

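```bash
cat > h.py <<'E'
import cv2, numpy as np
from station import arm, snapshot, camera_info
from scipy.spatial.transform import Rotation as Ro
def ray(n,uv,z):
    c=camera_info(n);K=np.array([[c["fx"],0,c["cx"]],[0,c["fy"],c["cy"]],[0,0,1]]);R=np.array(c["R"]);C=-R.T@np.array(c["t"])
    p=cv2.undistortPoints(np.array(uv,float).reshape(-1,1,2),K,np.array(c["dist_coeffs"])).reshape(-1,2)
    d=np.c_[p,np.ones(len(p))]@R
    return (C+d*((z-C[2])/d[:,2])[:,None])[:,:2]
def mask(im,lo,hi,roi):
    h=cv2.cvtColor(im,cv2.COLOR_BGR2HSV);m=cv2.inRange(h,np.array(lo),np.array(hi));o=np.zeros_like(m);x,y,w,k=roi;o[y:y+k,x:x+w]=m[y:y+k,x:x+w];return o
def cents(m,amin=4):
    n,l,s,c=cv2.connectedComponentsWithStats(m);return [(int(s[i,4]),c[i]) for i in range(1,n) if s[i,4]>=amin]
E
python3 - <<'E'
from h import *
t=cv2.imread("pics/top0.png")
hsv=cv2.cvtColor(t,cv2.COLOR_BGR2HSV)
for p in [(429,244),(428,253),(420,248),(255,234),(312,183),(317,208)]: print(p,hsv[p[1],p[0]])
roof=mask(t,(3,180,80),(15,255,255),(412,230,35,35))
for nm,m in (("roof",roof),("bright",mask(t,(3,180,200),(15,255,255),(412,230,35,35))),("dark",mask(t,(3,180,80),(15,255,199),(412,230,35,35)))):
    ys,xs=np.nonzero(m)
    r=cv2.minAreaRect(np.c_[xs,ys].astype(np.float32)); print(nm,len(xs),xs.mean(),ys.mean(),r)
    print(ray("top",cv2.boxPoints(r),.08).round(4).tolist())
# ridge: per column, last dark row/first bright
b=mask(t,(3,180,200),(15,255,255),(412,230,35,35));xs=[c for c in range(412,447) if (b[:,c]>0).sum()>4];e=[np.nonzero(b[:,c])[0][0]-.5 for c in xs]
print(xs,e)
red=mask(t,(0,120,80),(5,255,255),(300,165,50,40))|mask(t,(172,120,80),(180,255,255),(300,165,50,40))
for a,c in cents(red): print("red",a,c,ray("top",[c],.046))
blk=mask(t,(0,0,0),(180,255,60),(300,195,50,50))
for a,c in cents(blk,6): print("blk",a,c,ray("top",[c],.046))
d=mask(t,(3,140,80),(14,255,255),(230,210,48,50));n=cents(d,300)
for a,c in n: print("disc",a,c,ray("top",[c],.046))
bl=mask(t,(105,120,60),(125,255,255),(380,190,100,105));r=cv2.minAreaRect(np.argwhere(bl)[:,::-1].astype(np.float32));print("tub",r,ray("top",[r[0]],.09),ray("top",cv2.boxPoints(r),.09).tolist())
E
```

```text
(429, 244) [ 14 245 160]
(428, 253) [ 14 255 199]
(420, 248) [ 26 255 132]
(255, 234) [ 10 168 178]
(312, 183) [  6 202 154]
(317, 208) [ 17 124 160]
roof 244 430.36475409836066 247.89344262295083 ((430.4767150878906, 247.97125244140625), (14.969924926757812, 19.733083724975586), 6.009005546569824)
[[0.4595, -0.2672], [0.5125, -0.2743], [0.5088, -0.3146], [0.4559, -0.3071]]
bright 87 430.08045977011494 252.51724137931035 ((430.23077392578125, 252.3461456298828), (11.96308422088623, 9.60969066619873), 11.309932708740234)
[[0.4626, -0.2711], [0.488, -0.277], [0.4821, -0.3085], [0.4567, -0.3025]]
dark 157 430.5222929936306 245.3312101910828 ((430.4767150878906, 247.97125244140625), (14.969924926757812, 19.733083724975586), 6.009005546569824)
[[0.4595, -0.2672], [0.5125, -0.2743], [0.5088, -0.3146], [0.4559, -0.3071]]
[425, 426, 427, 428, 429, 430, 431, 432, 433, 434, 435] [np.float64(250.5), np.float64(247.5), np.float64(247.5), np.float64(247.5), np.float64(247.5), np.float64(248.5), np.float64(248.5), np.float64(247.5), np.float64(247.5), np.float64(248.5), np.float64(248.5)]
red 4 [335.  176.5] [[ 0.68753213 -0.03198833]]
red 10 [311.4 183.1] [[0.66724693 0.03586709]]
red 6 [336.  182.5] [[ 0.6698538  -0.03498924]]
disc 911 [253.7453348  233.93194292] [[0.51870369 0.19620573]]
tub ((428.5614929199219, 242.82376098632812), (74.42037200927734, 85.01305389404297), 5.194429397583008) [[ 0.49730897 -0.28328462]] [[0.39301755670181965, -0.17188909779422587], [0.621103135271633, -0.19641897254420865], [0.6048366451648884, -0.3980195758206465], [0.3783309318646104, -0.36670763919561034]]
```

```bash
python3 - <<'E'
from h import *
P=ray("top",[(310.4,176),(336.4,174.5),(332.3,264.5),(318.5,226.7),(339.6,225)],.05)
tip=(P[0]+P[1])/2; d=tip-P[2];L=np.hypot(*d);d/=L
print(P.round(4).tolist(),"len",L,"yaw",np.degrees(np.arctan2(d[1],d[0])),"org",tip-.148*d,P[2]+.109*d,(P[3]+P[4])/2,"sep",np.hypot(*(P[0]-P[1])))
s=cv2.imread("pics/scene0.png")
m=mask(s,(3,180,80),(35,255,255),(205,150,40,40))
# ridge end corners & foot corners in scene crop (6.667x zoom, origin 200,145)
g=lambda x,y:(200+(x-400)/6.667,145+y/6.667)
print("ridge mid sceen",ray("scene",[g(520,88),g(600,97)],.094))
print("foot corners +x wall L/R, ",ray("scene",[g(512,248),g(608,272),g(638,215)],.012))
print("ridge top",ray("top",[(424.3,247.0),(438.6,248.3)],.094))
print("eave corners top",ray("top",[(424.3,237.8),(436.5,238.5),(423.6,257),(437.5,257.5)],.064))
for u in ((0,0),):
  for th in (0,35,45):
    for yaw in (-7,173):
      R=Ro.from_euler("z",yaw,degrees=True)*Ro.from_euler("y",th,degrees=True)
      for fl in (0,180):
        T=R*Ro.from_euler("z",fl,degrees=True)*Ro.from_euler("x",180,degrees=True)
        for c in ([.484,-.291,.053],[.484,-.291,.2],[.519,.196,.087],[.519,.196,.2]):
          o=np.array(c)-R.apply([.13,0,0]); tcp=o-T.apply([0,0,.054])
          j=arm.ik(tcp,T.as_quat()); print(th,yaw,fl,c[1:],None if j is None else np.round(j,2))
E
```

```text
[[0.6872, 0.039], [0.6925, -0.0358], [0.4363, -0.0261], [0.5411, 0.0137], [0.5466, -0.0458]] len 0.25504209590671767 yaw 6.216200213208035 org [ 0.542752  -0.0144659] [ 0.54469839 -0.0142539 ] [ 0.54383598 -0.0160587 ] sep 0.07500433225516379
ridge mid sceen [[ 0.48552378 -0.30846742]
 [ 0.48830887 -0.27240787]]
foot corners +x wall L/R,  [[ 0.48544445 -0.32371618]
 [ 0.49828381 -0.27574801]
 [ 0.45130575 -0.27680066]]
ridge top [[ 0.48578145 -0.27044384]
 [ 0.48282887 -0.30844553]]
eave corners top [[ 0.51258058 -0.27924728]
 [ 0.51108624 -0.31279299]
 [ 0.45996868 -0.27573406]
 [ 0.45912262 -0.31368041]]
0 -7 0 [-0.291, 0.053] [ 0.57  0.65  0.06  2.18 -0.12  0.32 -0.96]
0 -7 0 [-0.291, 0.2] [ 0.56  0.38  0.07  2.04 -0.04  0.72 -1.04]
0 -7 0 [0.196, 0.087] [-0.57  0.57  0.04  2.17 -0.06  0.4  -2.18]
0 -7 0 [0.196, 0.2] [-0.2   0.41 -0.48  2.05  0.27  0.75 -2.53]
0 -7 180 [-0.291, 0.053] [ 0.89  0.68 -0.42  2.17  0.68  0.42  1.37]
0 -7 180 [-0.291, 0.2] [ 1.12  0.46 -0.72  2.03  0.42  0.8   1.61]
0 -7 180 [0.196, 0.087] [-0.29  0.6  -0.38  2.16  0.49  0.46  0.4 ]
0 -7 180 [0.196, 0.2
[... 2061 characters left out ...]
.45  1.94  1.47]
45 -7 180 [0.196, 0.087] [ 0.15  0.96 -0.91  1.54  0.15  1.51  0.68]
45 -7 180 [0.196, 0.2] [ 0.16  0.83 -0.95  1.44  0.05  1.7   0.65]
45 173 0 [-0.291, 0.053] [ 1.27  0.96 -1.14  2.11  2.22  0.54  0.06]
45 173 0 [-0.291, 0.2] [ 1.18  0.51 -0.86  1.98  0.95  0.11  1.07]
45 173 0 [0.196, 0.087] [ 0.09  0.77 -0.96  2.11  1.88  1.06 -0.63]
45 173 0 [0.196, 0.2] [ 0.09  0.51 -0.88  1.99  1.56  0.86 -0.34]
45 173 180 [-0.291, 0.053] [ 1.09  0.77 -0.77  2.11  2.76  0.33  2.54]
45 173 180 [-0.291, 0.2] [ 1.01  0.44 -0.58  1.98 -0.88  0.09 -0.28]
45 173 180 [0.196, 0.087] [-0.64  0.58  0.17  2.13  2.11  0.41  2.03]
45 173 180 [0.196, 0.2] [-1.15  0.53  0.95  2.03 -0.43  0.09 -1.71]
```

```bash
cat >> h.py <<'E'
def pose(c,yaw,th,gp=.050):
    "TCP pose with the tongs' pad centre (between tips) at c"
    R=Ro.from_euler("z",yaw,degrees=True)*Ro.from_euler("y",th,degrees=True);T=R*Ro.from_euler("x",180,degrees=True)
    return np.array(c)-R.apply([.13,0,0])-T.apply([0,0,gp]),T.as_quat()
def opose(o,yaw,th,gp=.050):
    R=Ro.from_euler("z",yaw,degrees=True)*Ro.from_euler("y",th,degrees=True)
    return pose(np.array(o)+R.apply([.13,0,0]),yaw,th,gp)
def st(m=""): print(m,"t",round(arm.read_time(),2),"tcp",np.round(arm.read_tool_pos(),4),"op",round(arm.read_opening(),3),"ff",np.round(arm.read_finger_force(),1),"F",np.round(arm.read_ft_force(),1))
E
python3 - <<'E'
from h import *
O=(.5437,-.015)
p,q=opose((*O,.14),6.2,0); arm.movep(p,q); st("above")
p,q=opose((*O,.040),6.2,0); arm.line_to(p,.2); st("down")
for o in (.8,.74,.69): arm.move_gripper(o,40); st(o)
cv2.imwrite("pics/g1.png",np.vstack([snapshot("scene")[120:270,200:500],snapshot("top")[130:280,200:500]]).repeat(2,0).repeat(2,1))
E
```

```text
above t 2.47 tcp [ 0.5439 -0.0163  0.1901] op 1.002 ff 0.0 F [1.3 0.  0.8]
down t 3.12 tcp [ 0.5443 -0.0154  0.0905] op 1.002 ff 0.0 F [ 0.4  0.2 -0.1]
0.8 t 3.43 tcp [ 0.5442 -0.015   0.091 ] op 0.801 ff 0.0 F [ 0.  -0.1 -0.7]
0.74 t 3.67 tcp [ 0.5443 -0.015   0.0912] op 0.74 ff 5.3 F [-1.2 -0.3  6.6]
0.69 t 3.89 tcp [ 0.5446 -0.015   0.0916] op 0.692 ff 7.3 F [-0.7  0.2  8.8]
```

View pics/g1.png

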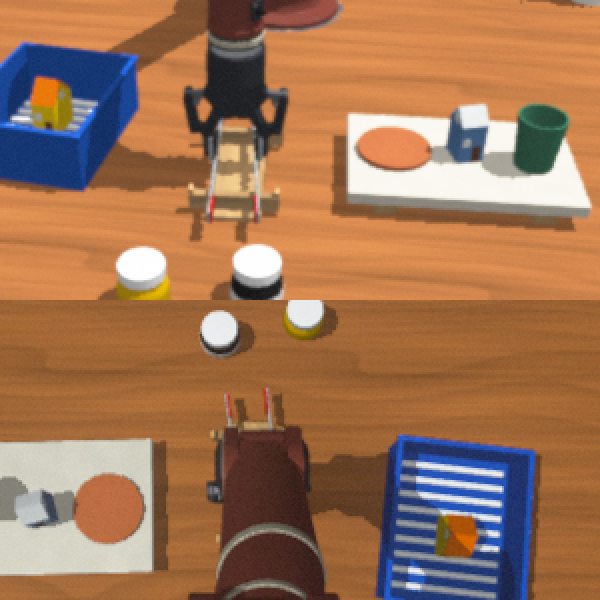

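```bash
python3 - <<'E'
from h import *
p,q=opose((.5437,-.015,.15),6.2,0); arm.line_to(p,.25); st("lift")
p,q=pose((.50,-.17,.19),0,40); arm.movep(p,q); st("mid")
p,q=pose((.485,-.290,.165),-6,40); arm.movep(p,q); arm.pause(.3); st("over")
cv2.imwrite("pics/g2.png",np.hstack([cv2.resize(snapshot("scene")[90:240,160:310],(400,400)),cv2.resize(snapshot("top")[170:320,360:510],(400,400))]))
E
```

```text
lift t 4.58 tcp [ 0.5429 -0.0149  0.1993] op 0.69 ff 4.6 F [-0.6 -0.5 -2. ]
mid t 5.56 tcp [ 0.4326 -0.169   0.3103] op 0.694 ff 4.6 F [-0.3  0.5 -0.8]
over t 6.38 tcp [ 0.4186 -0.2817  0.287 ] op 0.693 ff 4.6 F [ 0.1 -1.2 -1. ]
```

View pics/g2.png

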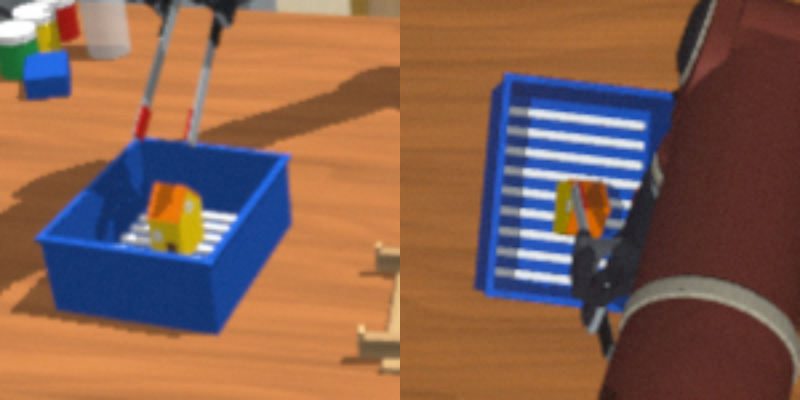

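```bash
cat >> h.py <<'E'
def proj(n,X):
    c=camera_info(n);K=np.array([[c["fx"],0,c["cx"]],[0,c["fy"],c["cy"]],[0,0,1]])
    return cv2.projectPoints(np.array(X,float).reshape(-1,3),cv2.Rodrigues(np.array(c["R"]))[0],np.array(c["t"]),K,np.array(c["dist_coeffs"]))[0].reshape(-1,2)
def reds(n,roi):
    im=snapshot(n);m=mask(im,(0,140,60),(6,255,255),roi)|mask(im,(170,140,60),(180,255,255),roi)
    return [(a,c.round(1)) for a,c in cents(m,5)]
E
python3 - <<'E'
from h import *
T=Ro.from_quat(arm.read_eef_rot());p=arm.read_tool_pos()
R=T*Ro.from_euler("x",180,degrees=True)
o=p+T.apply([0,0,.05]);print("eul",R.as_euler("ZYX",degrees=True),"c",o+R.apply([.13,0,0]))
for w in (.028,-.028):
    X=o+R.apply([.13,w,0]);print(X,proj("scene",[X]),proj("top",[X]))
print(reds("scene",(190,110,60,40)),reds("top",(415,228,30,30)))
E
```

```text
eul [-5.89023230e+00  3.99686611e+01  1.83360663e-02] c [ 0.48548849 -0.28913018  0.16521403]
[ 0.48836766 -0.26127861  0.16522089] [[230.81896293 136.9630943 ]] [[428.21717755 244.57419129]]
[ 0.48260932 -0.31698176  0.16520716] [[211.85970128 134.77919066]] [[450.77133286 247.19776084]]
[(45, array([213. , 135.3]))] [(13, array([428.5, 243.3]))]
```

```bash
python3 - <<'E'
from h import *
p,q=pose((.486,-.290,.057),-6,40); arm.line_to(p,.12,q); arm.pause(.2); st("down")
sc=[snapshot("scene")]
for o in (.66,.64,.62,.60): arm.move_gripper(o,45); st(o)
arm.move_gripper(.5,45); arm.pause(.3); st("grip"); sc.append(snapshot("scene"))
cv2.imwrite("pics/g3.png",np.hstack([cv2.resize(s[110:230,170:290],(400,400),interpolation=cv2.INTER_CUBIC) for s in sc]))
E
```

```text
down t 7.83 tcp [ 0.4192 -0.2831  0.1795] op 0.694 ff 4.6 F [ 0.7 -0.  -0.9]
0.66 t 8.1 tcp [ 0.419  -0.2829  0.179 ] op 0.663 ff 5.4 F [ 0.6  0.4 -1.4]
0.64 t 8.32 tcp [ 0.4189 -0.2831  0.1789] op 0.645 ff 6.9 F [-0.4 -0.6 -1.8]
0.62 t 8.53 tcp [ 0.4189 -0.2832  0.1789] op 0.622 ff 8.1 F [-0.8 -1.5 -0.6]
0.6 t 8.75 tcp [ 0.419  -0.2832  0.179 ] op 0.611 ff 45.0 F [-1.2 -0.8 -0.5]
grip t 9.27 tcp [ 0.4189 -0.2831  0.1789] op 0.608 ff 47.7 F [-0.4 -1.   0.7]
```

View pics/g3.png

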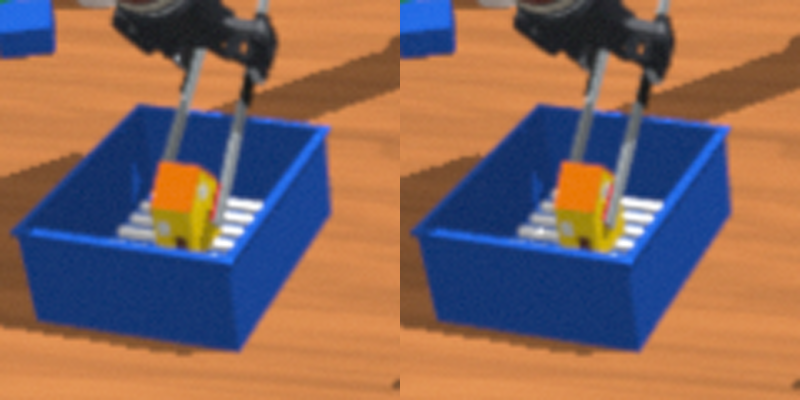

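```bash
python3 - <<'E'
from h import *
p,q=pose((.486,-.290,.20),-6,40); arm.line_to(p,.12,q); st("lift")
p,q=pose((.50,-.05,.22),-3,40); arm.movep(p,q); st("mid")
p,q=pose((.519,.196,.15),0,40); arm.movep(p,q); arm.pause(.4); st("over")
R=Ro.from_quat(arm.read_eef_rot());print(arm.read_tool_pos()-p,(R*Ro.from_euler("x",180,degrees=True)).as_euler("ZYX",degrees=True))
cv2.imwrite("pics/g4.png",np.hstack([cv2.resize(snapshot("scene")[110:230,350:470],(400,400),interpolation=cv2.INTER_CUBIC),cv2.resize(snapshot("top")[180:280,200:300],(400,400),interpolation=cv2.INTER_CUBIC)]))
E
```

```text
lift t 10.66 tcp [ 0.4187 -0.2827  0.3211] op 0.612 ff 47.4 F [ 0.5  0.  -2. ]
mid t 11.59 tcp [ 0.4327 -0.0485  0.3417] op 0.612 ff 47.4 F [ 0.  -0.5 -2. ]
over t 12.98 tcp [0.4518 0.1955 0.2721] op 0.607 ff 47.4 F [-0.2 -0.5 -2.6]
[ 0.00019916 -0.0005375   0.00023819] [-6.48481575e-02  3.99712010e+01 -6.12954857e-03]
```

View pics/g4.png

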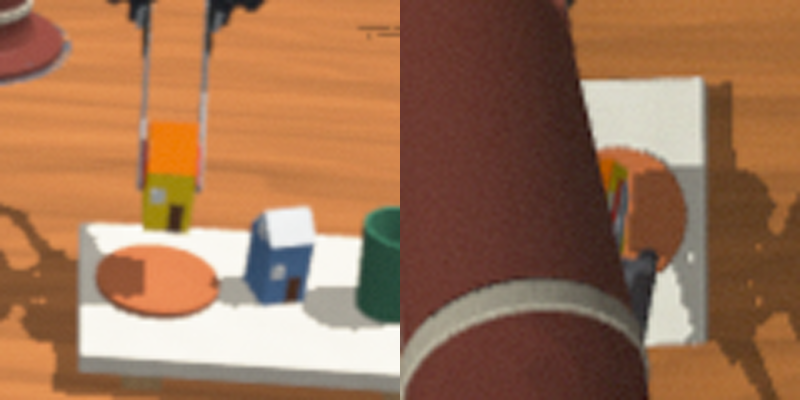

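```bash
python3 - <<'E'
from h import *
print(proj("scene",[(.547,.178,.105),(.547,.214,.105),(.519,.196,.187)]), "meas 393.5,178.4 / 406.4,180.5; roof ridge", 350+175/3.333,110+122/3.333)
E
python3 - <<'E'
from h import *
q=pose((.519,.196,.1),0,40)[1]
p,_=pose((.519,.196,.096),0,40); arm.line_to(p,.08,q); arm.pause(.2); st("near")
z=.096
while z>.087:
    z-=.0015; arm.line_to(pose((.519,.196,z),0,40)[0],.03,q); F=arm.read_ft_force()[2]; print(round(z,4),round(F,2))
    if F>3: break
arm.pause(.2); st("down")
cv2.imwrite("pics/g5.png",cv2.resize(snapshot("scene")[110:230,350:510],(800,600),interpolation=cv2.INTER_CUBIC))
E
```

```text
[[392.27359626 179.10080547]
 [406.51817959 180.14317275]
 [402.66420375 145.96646549]] meas 393.5,178.4 / 406.4,180.5; roof ridge 402.5052505250525 146.6036603660366
near t 14.11 tcp [0.4518 0.1961 0.2183] op 0.613 ff 47.4 F [ 0.2 -0.2 -1.8]
0.0945 -1.63
0.093 -2.28
0.0915 -1.43
0.09 3.55
down t 15.31 tcp [0.4512 0.1962 0.2125] op 0.608 ff 47.9 F [-2.2 -0.1  5.7]
```

View pics/g5.png

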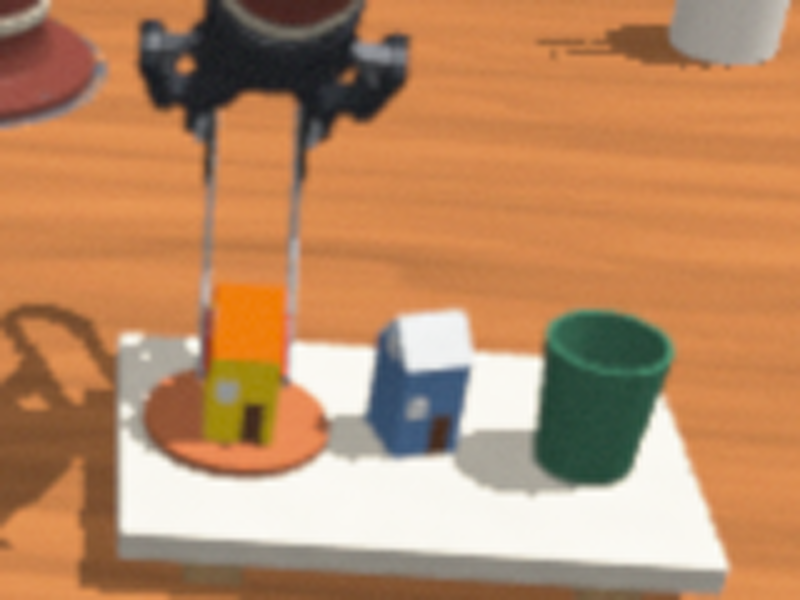

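```bash
python3 - <<'E'
from h import *
q=pose((.519,.196,.1),0,40)[1]
for o in (.64,.67,.70): arm.move_gripper(o,45)
arm.pause(.3); st("open")
T=Ro.from_quat(arm.read_eef_rot());R=T*Ro.from_euler("x",180,degrees=True);p=np.array(arm.read_tool_pos())
o=p+T.apply([0,0,.05])
for w in (.03,-.03): X=o+R.apply([.13,w,0]);print(proj("scene",[X]))
print(reds("scene",(385,165,30,25)))
p,_=pose((.519,.196,.21),0,40); arm.line_to(p,.12,q); st("up")
p,q=opose((.5437,-.015,.16),6.2,0); arm.movep(p,q); arm.pause(.3); st("over rest")
T=Ro.from_quat(arm.read_eef_rot());R=T*Ro.from_euler("x",180,degrees=True);p=np.array(arm.read_tool_pos())
o=p+T.apply([0,0,.05])
for w in (.028,-.028): X=o+R.apply([.13,w,0]);print(proj("scene",[X]),proj("top",[X]))
print(reds("scene",(285,150,70,80)),reds("top",(295,150,60,60)))
cv2.imwrite("pics/g6.png",np.vstack([snapshot("scene")[100:250,250:510],snapshot("top")[130:280,150:410]]).repeat(2,0).repeat(3,1))
E
```

```text
open t 16.31 tcp [0.4516 0.196  0.2119] op 0.702 ff 4.4 F [-0.3  0.1 -0. ]
[[410.19678667 179.63314507]]
[[387.12446067 177.94904941]]
[(10, array([409. , 178.5]))]
up t 17.51 tcp [0.4513 0.1959 0.3312] op 0.699 ff 4.4 F [-0.5 -0.1 -1. ]
over rest t 18.89 tcp [ 0.5439 -0.0142  0.2101] op 0.701 ff 4.4 F [-0.4 -0.3 -1.8]
[[328.4477103  182.37079342]] [[313.29157696 172.65451824]]
[[304.03417487 182.00033275]] [[334.84496898 170.59423799]]
[(24, array([304.5, 182.5])), (14, array([328. , 182.5]))] [(17, array([334.2, 170.8])), (13, array([312.8, 172. ])), (785, array([332.8, 197. ]))]
```

View pics/g6.png

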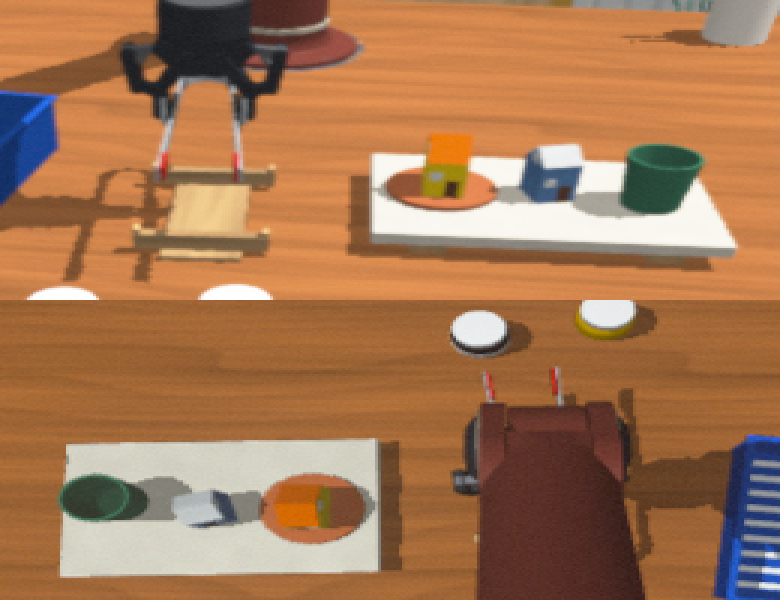

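```bash
python3 - <<'E'
from h import *
q=opose((0,0,0),6.2,0)[1]; P=lambda z:opose((.5437,-.015,z),6.2,0)[0]
arm.line_to(P(.05),.12,q); arm.pause(.2); st("near")
z=.05
while z>.038:
    z-=.0015; arm.line_to(P(z),.03,q); F=arm.read_ft_force()[2]
    if F>2.5: break
print(z,F)
for o in (.73,.77,.85,1.): arm.move_gripper(o,30)
arm.pause(.3); st("released")
arm.line_to(P(.19),.12,q); st("up")
p=np.array([.30,-.35,.38]); 
try: arm.move_j([1.149,.615,-.013,1.423,.008,1.103,-.04])
except arm.MotionError as e: print(e)
arm.pause(.5); st("home")
cv2.imwrite("pics/g7.png",np.vstack([snapshot("scene")[130:280,250:510],snapshot("top")[130:280,150:410]]).repeat(2,0).repeat(3,1))
E
```

```text
near t 20.36 tcp [ 0.5441 -0.015   0.1007] op 0.695 ff 4.4 F [-0.1  0.6 -0.6]
0.03949999999999999 5.107514343560854
released t 23.38 tcp [ 0.5437 -0.015   0.0895] op 0.998 ff 0.0 F [ 0.7 -0.7 -0.3]
up t 24.77 tcp [ 0.5432 -0.015   0.2393] op 1.0 ff 0.0 F [ 0.3 -0.6 -0.1]
home t 27.62 tcp [ 0.2507 -0.6     0.304 ] op 1.002 ff 0.0 F [-0.   0.5  0.2]
```

View pics/g7.png

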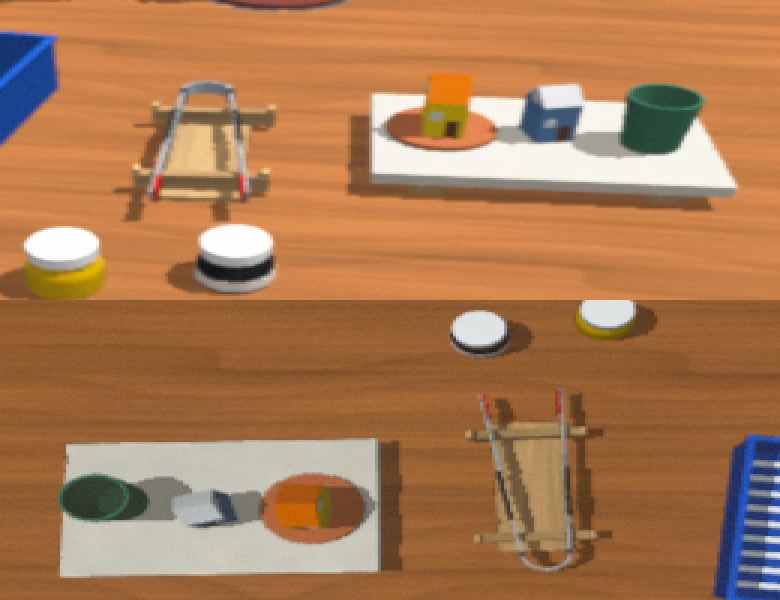

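The tongs lie flat across both bars, with their tips at (485,400) and (560,400) and the bow at (548,565). The house stands upright on the disc at about (303,507), and everything else is where it was.

```bash
python3 -c "
from station import ticket; print(ticket.finish_job())"
```

```text
the job is handed in; nothing more can be done
None
```

The yellow house stands upright on the terracotta disc, moved only with the tongs; the tongs lie back flat across both bars of their rest, nothing else was moved, and the job was handed in at about 28 s.

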